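# Stop-button check on a sample-tray conveyor

### The arm

A 7-joint arm with a two-finger parallel gripper is mounted at the origin on the work surface. World frame = base frame: x ahead of the robot, y to its left, z up, the work surface at z = 0. Lengths are in mm, angles in degrees, forces in N, time in s.
With the tool pointing down it reaches from about 425 to 975 mm from the base axis. Payload 16.7 kg.
Tool frame: the origin (TCP) lies at the centre of the arm's flange, where the gripper is bolted on; the fingertips stand 173 mm ahead of it and the grasp point (between the pads) lies 155 mm ahead of it; z points along the fingers, y is the line along which they close (so a half turn about z gives the same grasp; the last joint's range is limited). The gripper opens to 85 mm and grips with 20 to 120 N. Pads are 22 mm wide; open, the fingers measure 114 mm over their backs; the gripper's body (76 mm by 85 mm) begins 54 mm behind the grasp point. The pads swing forward as they close: fully open they stand 13 mm farther back than shut.
Start: joints at [57.783, 24.414, 4.234, 92.017, -1.954, 63.644, -3.845], TCP at [270.758, -618.286, 404.702] pointing down, gripper open.
Joint ranges: [-163.25, 163.25], [-28.42, 122.38], [-70.27, 78.77], [12.13, 141.07], [-58.53, 238.53], [9.26, 117.41], [-156.51, 156.51]. Speed limits (degrees/s): [108.29, 108.29, 136.94, 136.94, 172.46, 172.46, 172.46].

### API

Orientations are given as a 3x3 rotation matrix whose columns are the frame's x, y, z axes.
In Python, from rig import bot gives the robot as it stands.
- The arm moves only by the tool servo_tool, never from a script. Its arguments are lists of equal length, an entry for each row: "delta_pos": the shift along the tool's x, y, z in m, a list of three; "yaw": the turn about the tool's z in degrees. A call has 1 to 20 rows; each row is the pose to reach, as a shift and turn from the pose commanded when the call began, along the tool's axes at that moment; what a row does not reach only later rows make up. A row lasts 1/12 s, in which the tool goes at most 41.7 mm and 7.16 degrees, less where a joint would pass 70% of its speed; a pose out of reach is approached as far as the arm can. A call with a gripper value outside its range is refused whole. "gripper" is the opening, from 0 (shut) to 1 (fully open), set as the call begins (left out, the last holds). The fingers move at their own pace and stop on an object; "force" is the grip in N (left out, the last holds). Time passes only in rows, so rows that repeat a pose let the fingers close. It gives the time, the measured TCP pose, the force, the opening and the grip force at its end, in the units of the state.
- bot.get_state(): the state, without advancing time (a new reading comes with each control period).
- bot.camera(name): name is "scene" or "side" or "wrist"; returns a dict with "pixels" (480x640x3 uint8, red, green, blue), "range_z" (480x640 float32, mm along the optical axis (not along the pixel's ray), 0 where there is no reading), "fx", "fy", "cx", "cy" (pixels), "k1" (the pictures are not rectified: a ray, as slopes to the right and down, at radius r is drawn at 1 + k1 r^2 times it, then the intrinsics apply), "R" (3x3) and "t" (3): a world point X has camera coordinates R X + t; the wrist camera has in their place "mount" (4x4, takes a point from camera to tool coordinates, whose origin is the TCP and whose axes are the flange's). Camera axes: x right, y down, z forward; pixel columns grow to the right and rows downward; lengths in mm; the calibration is good to about 2 mm. A picture is of the moment at which its call begins: read the wrist's pose just before it.
- bot.hand_in(): hands the job in; it is judged then, once.
The state is a dict: "time": time; "joints": joint angles; "qd": joint speeds; "effort": joint torques, N m; "eef_pos": TCP position; "orientation": TCP orientation; "ft_force": force on the tool from outside, world axes, zero at the start; "torque": the same for the moment, N m; "grip_width": opening from 0.0 (shut) to 1.0 (fully open); "grasp_force": force on a finger pad.
Only numpy, scipy, OpenCV 4.12 (cv2) and the standard library are available. Lean on these libraries where they do the work, as an engineer would, in place of code of your own. Each camera call takes 0.05 s, during which the arm holds its last target. There are 200 camera calls.

### The job

Check the conveyor's stop button with your fingertips, without gripping or ramming anything: push the mushroom stop button fully in so that it stays down, twist it clockwise until it springs back out, let it turn back straight, then press the square reset button right down and let it go. Do not press the round start button, and leave everything else on the bench where it is.

Things in the scene. Friction and masses are not known exactly. Their poses are not given: they have to be found in the camera images.
- stop_station: Light-grey control enclosure 96 x 96 mm, 65 mm high, screwed to the bench, carrying only the black mushroom stop button in the middle of its top panel. Origin: centre of its underside, on the button's vertical axis; z up. Turned up to 35 degrees, left or right of button_station. A cable gland sticks 22 mm out of its +x side, low down.
- stop_top (a point): Top of the black mushroom head, on its turning axis: 99.5 mm above the bench when out, about 93 when latched in. Seen from above the head is an oblong 68 mm (y) x 25 mm (x) with rounded ends and a round dome 41 mm across in the middle. Below it: a stem 23 mm across, and a collar 37 mm across and 4 mm high on the panel. The point's axes turn with the head (z up); straight, they match stop_station.
- stop_ear_left (a point): Middle of the grip ear on the head's +y side, 25 mm from the turning axis. Ears are 13 mm thick, 25 mm wide (+-12.5 mm along x), end 34 mm from the axis. Ear undersides are 83 mm above the bench (18 mm above the panel) when out and about 77 mm when latched; tops 96 mm and 90 mm. Moves and turns with the head. Clockwise pushes this ear toward the head's +x.
- stop_ear_right (a point): Middle of the same kind of ear on the head's -y side, 25 mm from the axis. Clockwise pushes this ear toward the head's -x.
- stop_press (a joint): How far the mushroom is pushed in, m: 0 = out, 0.008 = bottomed. Spring force 6 N at first; 13 to 14 N gets it past the catch, which snaps in at about 0.007. Let go, it stays latched at about 0.0063; only twisting releases it.
- stop_twist (a joint): Clockwise turn of the mushroom head seen from above, rad: 0 = straight, hard stop at 1.05 (60 degrees); it does not turn anticlockwise past 0. Pushing one ear sideways turns it: 1 to 3 N at the ear, sprung back to 0; smooth plastic. Latched in, turning it past about 0.55 (32 degrees) frees the catch: the head springs up 6 mm, and turns itself back to 0 when the finger gives way.
- button_station: Light-grey control enclosure 84 mm (x) by 150 mm (y), 65 mm high, screwed to the bench, with two white push-buttons on top: the square reset button on its +y half and the round start button on its -y half, 66 mm apart. Origin: centre of its underside; z up; turned up to about 30 degrees. A cable gland sticks 22 mm out of its +x side, low down.
- reset_top (a point): Centre of the top face of the square reset button, 26 x 26 mm, standing 10 mm above its 34 mm square bezel; 79 mm above the bench when out. Axes as button_station.
- reset (a joint): How far the square reset button is pushed down, m: 0 = out, 0.005 = fully down; spring return, 1.5 N at first and 5 N fully down.
- start_top (a point): Centre of the top face of the round start button, 25 mm across, standing 10 mm above its round bezel; 79 mm above the bench. Not to be pressed.
- start (a joint): How far the round start button is pushed down, m (0 = out, 0.005 = fully down).
- headspace_vial: Loose glass vial 23 mm across, 76 mm high with an aluminium crimp cap, standing between the two stations. Origin: centre of its underside.
- vial_rack: Loose aluminium block 58 x 106 mm, 40 mm high over the small vials in it, beyond the stations. Origin: centre of its underside.
- column_wrench: Loose steel wrench 130 mm long lying on the bench between the stations, pointing away from the robot. Origin: middle of its underside.
- solvent_bottle: Loose clear bottle 86 mm across, 178 mm high, blue cap, far left. Origin: centre of its underside.
- amber_bottle: Loose amber bottle 86 mm across, 178 mm high, white cap, far right. Origin: centre of its underside.
- beaker: Loose glass beaker 68 mm across, 90 mm high, left. Origin: centre of its underside.
- septa_jar: Loose low plastic jar 52 mm across, 55 mm high, right. Origin: centre of its underside.

How it is judged (in metres and radians):
On the way, in this order (a step that is already met when the one before it is completed fails the run):
1. the mushroom stop button is pushed in until it latches (value of joint stop_press above 0.0055 m), for 0.2 s.
2. the latched head is twisted clockwise (value of joint stop_twist above 0.2 rad and value of joint stop_press above 0.004 m), for 0.05 s.
3. the latch lets go and the button springs back out (value of joint stop_press below 0.0015 m), for 0.1 s.
4. the square reset button is pressed down (value of joint reset above 0.0035 m and value of joint stop_press below 0.0015 m), for 0.05 s.
At the end, for the whole second after the job is handed in: The mushroom is out again (within 1.5 mm) and straight (within 0.1 rad), the reset and start buttons are up (within 1 mm), and every loose thing stands within 20 mm of where it was (value of joint stop_press below 0.0015 m and value of joint stop_twist below 0.1 rad and value of joint each of reset, start below 0.001 m and distance of each of headspace_vial, vial_rack, column_wrench, solvent_bottle, amber_bottle, beaker, septa_jar from where it was at the start of the episode below 0.02 m); the robot touches nothing.
It fails at once if the round start button is pressed (more than 2.5 mm) (value of joint start above 0.0025 m).
It fails at once if the stop station or its button is rammed (more than 40 N from the fingers) (contact force between the fingers and stop_station above 40 N).
It fails at once if the stop button's head is gripped or forced while it is turned (more than 25 N from the fingers; turning takes 1 to 3 N) (value of joint stop_twist above 0.1 rad and contact force between the fingers and stop_station above 25 N).
It fails at once if the button station is gripped or rammed (more than 40 N from the fingers) (contact force between the fingers and button_station above 40 N).
It fails at once if a loose thing on the bench is lifted, carried or pushed more than 20 mm (distance of any of headspace_vial, vial_rack, column_wrench, solvent_bottle, amber_bottle, beaker, septa_jar from where it was at the start of the episode above 0.02 m).
It also fails if it takes over 53 s, if anything falls off the work surface, if the arm or the gripper's body presses on something with over 40 N, if the wrist force passes 120 N, or if a joint passes its speed limit or range.

## Working session

There is one attempt and no reset: what is moved stays moved. The work goes in short steps, Python scripts to look and compute and a tool call to move; the robot and the scene stay as the last step left them, time stands still between calls to the robot, and variables do not carry over. Pictures are saved under pics/ and viewed, at most 10 in all, crops included, and the job is handed in when it is done.

Besides the shell and the picture viewer there is one more tool, called after "Request:" as a command line: name --pt "numbers of a row" for each row, then --argument value for the rest. servo_tool: Moves the arm, as the interface text tells. Its arguments: {"type":"object","properties":{"delta_pos":{"type":"array","items":{"type":"array","items":{"type":"number"}}},"yaw":{"type":"array","items":{"type":"number"}},"gripper":{"type":"number"},"force":{"type":"number"}},"required":["delta_pos","yaw"]}

```bash
mkdir -p pics; ls; cat > h.py <<'E'
import numpy as np, cv2
from rig import bot
def ray(c,u,v):
    x,y=(u-c["cx"])/c["fx"],(v-c["cy"])/c["fy"]
    a,b=x,y
    for _ in range(20):
        s=1+c["k1"]*(a*a+b*b); a,b=x/s,y/s
    return np.array([a,b,1.0])
def pose(c,st=None):
    # returns Rcw (cam->world), origin
    if "mount" in c:
        M=np.array(c["mount"]); R=np.array(st["orientation"]); p=np.array(st["eef_pos"])
        return R@M[:3,:3], R@M[:3,3]+p
    R=np.array(c["R"]); return R.T, -R.T@np.array(c["t"])
def onplane(c,u,v,z,st=None):
    R,o=pose(c,st); d=R@ray(c,u,v); return o+d*(z-o[2])/d[2]
def bydepth(c,u,v,st=None):
    R,o=pose(c,st); return o+R@(ray(c,u,v)*c["range_z"][int(v),int(u)])
E
python3 - <<'E'
from h import *
import pickle
for n in ["scene","side"]:
    st=bot.get_state(); c=bot.camera(n); pickle.dump((st,c),open(n+".pkl","wb"))
    cv2.imwrite(f"pics/{n}0.png",c["pixels"][:,:,::-1]); print(n,c["fx"],c["k1"],pose(c)[1])
print(st["time"],st["eef_pos"],st["orientation"],st["grip_width"])
E
```

```text
pics
scene 522.0389204564578 -0.015926048410977556 [1633.49133604 -342.3495146   948.67907083]
side 541.0002410266635 0.020145379562034958 [228.26132173 936.98766729 707.67010599]
0.05 [ 270.73066466 -618.12894604  404.0217546 ] [[ 9.16019984e-01  4.01132225e-01 -5.71880259e-04]
 [ 4.01132627e-01 -9.16019283e-01  1.13523525e-03]
 [-6.84739033e-05 -1.26929801e-03 -9.99999192e-01]] 0.9977622204707742
```

View pics/scene0.png

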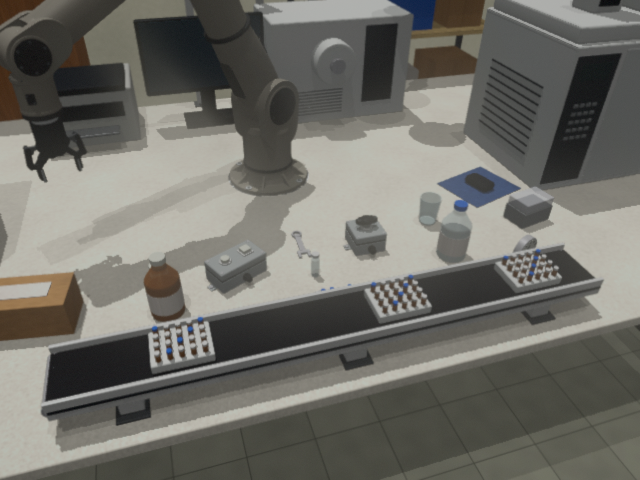

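View pics/side0.png

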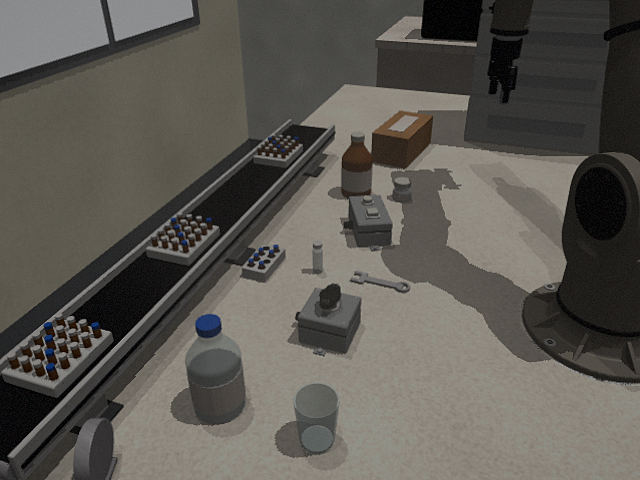

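The scene view has the stop station at (366,235) with its head at (366,219), and the button station at (236,263) with buttons at (224,260) and (245,249). In the side view the head is at (330,293) and the gland points left (+x) at (298,316).

```bash
python3 - <<'E'
from h import *
import pickle
for n,pts in {"scene":[("head",366,218,99),("b1",224,259,79),("b2",245,248,79),("vial",315,256,76)],"side":[("head",330,291,99),("b1",373,212,79),("b2",367,200,79),("vial",318,245,76)]}.items():
    st,c=pickle.load(open(n+".pkl","rb"))
    for k,u,v,z in pts: print(n,k,onplane(c,u,v,z).round(0),bydepth(c,u,v).round(0))
    im=c["pixels"][:,:,::-1]
    if n=="scene": a=cv2.resize(im[190:310,190:410],None,fx=3.6,fy=3.6,interpolation=cv2.INTER_CUBIC)
    cv2.imwrite("pics/crop_%s.png"%n,a)
c=bot.camera("wrist"); print(np.array(c["mount"]).round(3),c["fx"],c["fy"],c["cx"],c["cy"])
E
```

```text
scene head [491. 178.  99.] [492. 178. 100.]
scene b1 [ 538. -243.   79.] [ 539. -243.   80.]
scene b2 [ 507. -180.   79.] [ 506. -180.   78.]
scene vial [590.  -7.  76.] [593.  -8.  78.]
side head [485. 183.  99.] [486. 182.  98.]
side b1 [ 496. -168.   79.] [ 497. -170.   77.]
side b2 [ 526. -222.   79.] [ 527. -224.   78.]
side vial [572.   8.  76.] [573.   7.  75.]
[[ 1.0000e-03 -9.4900e-01 -3.1500e-01  8.1290e+01]
 [ 1.0000e+00  1.0000e-03 -0.0000e+00  4.6400e-01]
 [ 0.0000e+00 -3.1500e-01  9.4900e-01  3.0114e+01]
 [ 0.0000e+00  0.0000e+00  0.0000e+00  1.0000e+00]] 402.4213973294894 402.4213973294894 320.2247284270495 242.295945140236
```

Request:
servo_tool --pt "0.388 -0.314 0" --pt "0.388 -0.314 0" --pt "0.388 -0.314 0" --pt "0.388 -0.314 0" --pt "0.388 -0.314 0" --pt "0.388 -0.314 0" --pt "0.388 -0.314 0" --pt "0.388 -0.314 0" --pt "0.388 -0.314 0" --pt "0.388 -0.314 0" --pt "0.388 -0.314 0" --pt "0.388 -0.314 0" --pt "0.388 -0.314 0" --pt "0.388 -0.314 0" --pt "0.388 -0.314 0" --pt "0.388 -0.314 0" --pt "0.388 -0.314 0" --pt "0.388 -0.314 0" --yaw '[23.6,23.6,23.6,23.6,23.6,23.6,23.6,23.6,23.6,23.6,23.6,23.6,23.6,23.6,23.6,23.6,23.6,23.6]' --gripper 0

```text
time: 1.65
eef_pos: [499.8, -176.0, 404.7]
orientation: [[1.0, -0.001, -0.0], [-0.001, -1.0, -0.0], [-0.0, 0.0, -1.0]]
ft_force: [0.6, -0.7, 0.0]
grip_width: -0.0
grasp_force: 0.0
```

```bash
python3 - <<'E'
from h import *
import pickle
st=bot.get_state(); c=bot.camera("wrist"); pickle.dump((st,c),open("w1.pkl","wb"))
cv2.imwrite("pics/w1.png",c["pixels"][:,:,::-1]); print(st)
E
```

```text
{'time': 1.65, 'joints': array([ 18.02063678,  11.15361348,  -6.36121057, 110.21838691,
         1.44563919,  58.70951015, -79.02498401]), 'qd': array([-0.11628249,  0.04095617, -0.3535524 , -0.01696668,  0.11704879,
       -0.05959431, -0.13623694]), 'effort': array([-2.37051034e-01, -6.74011016e+01, -6.64280006e-02, -4.42295659e+01,
        1.66972680e-02,  2.71205427e-03,  1.25558578e-02]), 'eef_pos': array([ 499.79703091, -175.99487704,  404.70518692]), 'orientation': array([[ 9.99999571e-01, -9.16563462e-04, -1.35998990e-04],
       [-9.16577182e-04, -9.99999575e-01, -1.00855797e-04],
       [-1.35906492e-04,  1.00980407e-04, -9.99999986e-01]]), 'ft_force': array([ 0.61453659, -0.68728622,  0.03858689]), 'torque': array([0.00046318, 0.00059907, 0.06478919]), 'grasp_force': 0.0, 'grip_width': -0.0003907351110095771}
```

View pics/w1.png

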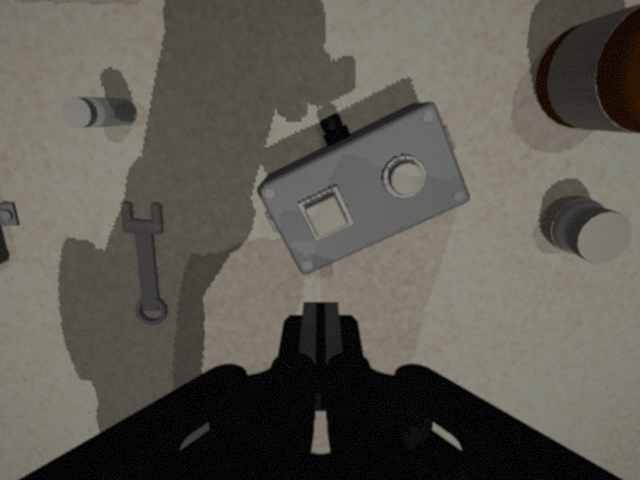

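The wrist view shows the square reset at (326,214), the round start at (405,178), the vial cap at (77,112) and the wrench near (147,260).

```bash
python3 - <<'E'
from h import *
import pickle
st,c=pickle.load(open("w1.pkl","rb"))
for k,u,v,z in [("reset",326,214,79),("start",405,178,79),("vial",77,112,76),("jar",603,236,55),("wrench head",142,218,5),("wrench ring",152,310,5),("boxL",263,189,65),("boxR",436,104,65),("boxB",303,271,65),("boxC",467,196,65),("gland",333,126,15)]:
    print(k,onplane(c,u,v,z,st).round(1),bydepth(c,u,v,st).round(1))
a,b=[onplane(c,u,v,79,st) for u,v in ((326,214),(405,178))]
print(np.linalg.norm(a-b),np.degrees(np.arctan2(*(b-a)[:2])))
E
```

```text
reset [ 505.7 -180.6   79. ] [ 505.9 -180.6   79.8]
start [ 533.  -238.7   79. ] [ 533.2 -238.4   80.4]
vial [580.1  -2.9  76. ] [580.1  -3.1  76.3]
jar [ 480.7 -414.4   55. ] [ 480.8 -414.    55.5]
wrench head [483.   -6.4   5. ] [ 4.818e+02 -4.300e+00  4.000e-01]
wrench ring [385.2  -3.    5. ] [382.7  -0.8   0.4]
boxL [ 522.1 -131.8   65. ] [ 522.2 -131.9   65.3]
boxR [ 584.9 -260.9   65. ] [ 5.857e+02 -2.786e+02  2.000e-01]
boxB [ 453.4 -162.    65. ] [ 454.  -162.    66.4]
boxC [ 516.6 -291.2   65. ] [ 516.6 -291.3   64.8]
gland [ 567.3 -187.3   15. ] [ 568.  -186.8   31.2]
64.13718563296453 154.8139497066008
```

Request:
servo_tool --pt "-0.02 -0.356 0" --pt "-0.02 -0.356 0" --pt "-0.02 -0.356 0" --pt "-0.02 -0.356 0" --pt "-0.02 -0.356 0" --pt "-0.02 -0.356 0" --pt "-0.02 -0.356 0" --pt "-0.02 -0.356 0" --pt "-0.02 -0.356 0" --pt "-0.02 -0.356 0" --pt "-0.02 -0.356 0" --pt "-0.02 -0.356 0" --pt "-0.02 -0.356 0" --pt "-0.02 -0.356 0" --yaw '[0,0,0,0,0,0,0,0,0,0,0,0,0,0]'

```text
time: 2.87
eef_pos: [480.2, 179.7, 404.8]
orientation: [[1.0, -0.001, 0.0], [-0.001, -1.0, -0.0], [0.0, 0.0, -1.0]]
ft_force: [0.9, -0.2, 0.0]
grip_width: -0.001
grasp_force: 0.0
```

```bash
python3 - <<'E'
from h import *
import pickle
st=bot.get_state(); c=bot.camera("wrist"); pickle.dump((st,c),open("w2.pkl","wb"))
cv2.imwrite("pics/w2.png",c["pixels"][:,:,::-1]); print(st["eef_pos"],st["joints"],st["time"])
E
```

```text
[480.20560513 179.73359503 404.76579973] [  -8.36538565   10.56184031  -21.68431389  111.46064433    4.56117374
   58.79164243 -122.14917872] 2.8667
```

View pics/w2.png

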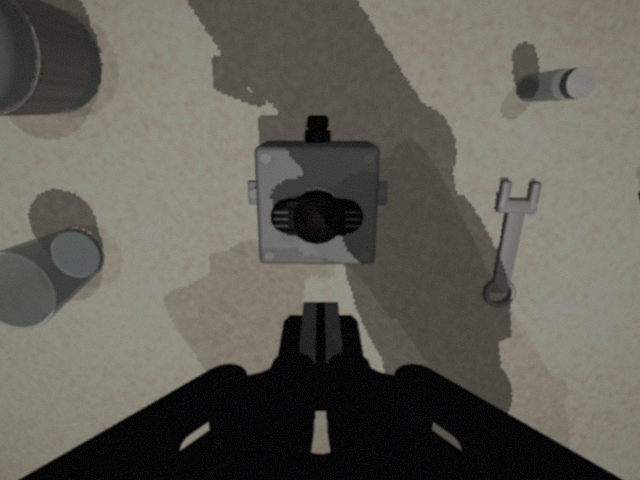

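The head is at (317,217) with ears at (283,217) and (351,216). The station is nearly square to the world axes, with panel corners at about (260,146), (376,144), (261,261) and (376,262).

```bash
python3 - <<'E'
from h import *
import pickle
st,c=pickle.load(open("w2.pkl","rb"))
for k,u,v,z in [("head",317,217,98),("earL",283,217,96),("earR",351,216,96),("endL",271,217,90),("endR",362,215,90),("tl",260,145,65),("tr",376,144,65),("bl",261,263,65),("br",377,262,65),("vial",578,82,76),("beaker",76,255,5)]:
    print(k,onplane(c,u,v,z,st).round(1),bydepth(c,u,v,st).round(1))
# depth segmentation of head
R,o=pose(c,st); P=np.array([bydepth(c,u,v,st) for v in range(150,262) for u in range(255,385)])
h=P[(P[:,2]>86)&(P[:,2]<110)]; print(len(h),h.min(0),h.max(0),h.mean(0))
p=P[(P[:,2]>62)&(P[:,2]<67.5)]
print(cv2.minAreaRect(p[:,:2].astype(np.float32)),cv2.minAreaRect(h[:,:2].astype(np.float32)))
st,c=pickle.load(open("w1.pkl","rb"))
P=np.array([bydepth(c,u,v,st) for v in range(170,255) for u in range(280,440)])
h=P[(P[:,2]>77)&(P[:,2]<84)]
for s in (h[:,1]>-208),(h[:,1]<-212): print(cv2.minAreaRect(h[s][:,:2].astype(np.float32)),h[s].mean(0))
E
```

```text
head [488.8 181.7  98. ] [489.4 181.7 100.3]
earL [488.3 206.   96. ] [488.4 206.   96.2]
earR [489.  157.4  96. ] [488.9 157.4  95.7]
endL [486.7 215.4  90. ] [487.6 214.9  93.4]
endR [488.2 148.9  90. ] [489.4 149.4  94.6]
tl [536.  224.6  65. ] [535.4 225.7  57.7]
tr [536.7 137.5  65. ] [ 5.315e+02  1.286e+02 -2.000e-01]
bl [441.  228.3  65. ] [415.5 238.6  -0.5]
br [441.8 132.6  65. ] [417.  122.9   0.8]
vial [580.5  -0.8  76. ] [ 5.805e+02 -1.000e-01  7.720e+01]
beaker [426.  420.3   5. ] [440.4 394.8  44.1]
3574 [467.71186407 148.44777102  86.28961868] [507.3117497  215.12407727 101.71117749] [488.81860961 181.87073802  97.1946588 ]
((487.52301025390625, 181.9464569091797), (95.96231079101562, 90.05821990966797), 89.86392211914062) ((487.34521484375, 181.8134765625), (40.06440734863281, 64.00577545166016), 21.072885513305664)
((503.6051025390625, -180.76162719726562), (26.512371063232422, 25.9754638671875), 26.569839477539062) [ 504.2097138  -180.81659144   79.63974303]
((529.9703369140625, -239.95851135253906), (18.292098999023438, 24.23248863220215), 0.5132039785385132) [ 530.88513274 -239.88116218   79.6392648 ]
```

Request:
servo_tool --pt "0.008 -0.002 0.03" --pt "0.008 -0.002 0.06" --pt "0.008 -0.002 0.09" --pt "0.008 -0.002 0.11" --pt "0.008 -0.002 0.12" --pt "0.008 -0.002 0.125" --pt "0.008 -0.002 0.125" --pt "0.008 -0.002 0.125" --yaw '[0,0,0,0,0,0,0,0]'

```text
time: 3.58
eef_pos: [488.3, 183.0, 280.7]
orientation: [[1.0, 0.0, 0.001], [0.0, -1.0, 0.0], [0.001, -0.0, -1.0]]
ft_force: [-0.1, 0.1, -0.2]
grip_width: 0.0
grasp_force: 0.0
```

Request:
servo_tool --pt "0 0 0.002" --pt "0 0 0.004" --pt "0 0 0.005" --pt "0 0 0.006" --pt "0 0 0.007" --pt "0 0 0.008" --pt "0 0 0.008" --pt "0 0 0.008" --yaw '[0,0,0,0,0,0,0,0]'

```text
time: 4.25
eef_pos: [488.0, 183.0, 272.0]
orientation: [[1.0, 0.001, 0.0], [0.001, -1.0, 0.0], [0.0, -0.0, -1.0]]
ft_force: [-0.9, -0.9, 6.5]
grip_width: 0.001
grasp_force: 2.9
```

Request:
servo_tool --pt "0 0 0.001" --pt "0 0 0.002" --pt "0 0 0.003" --pt "0 0 0.004" --pt "0 0 0.0045" --pt "0 0 0.005" --pt "0 0 0.005" --yaw '[0,0,0,0,0,0,0]'

```text
time: 4.83
eef_pos: [488.1, 183.1, 267.1]
orientation: [[1.0, 0.001, 0.001], [0.001, -1.0, 0.0], [0.001, -0.0, -1.0]]
ft_force: [-1.6, -0.8, 7.9]
grip_width: 0.002
grasp_force: 4.0
```

Request:
servo_tool --pt "0 0 0.0005" --pt "0 0 0.001" --pt "0 0 0.0015" --pt "0 0 0.002" --pt "0 0 0.0025" --pt "0 0 0.0025" --yaw '[0,0,0,0,0,0]'

```text
time: 5.33
eef_pos: [488.1, 183.1, 264.7]
orientation: [[1.0, 0.001, 0.001], [0.001, -1.0, 0.0], [0.001, -0.0, -1.0]]
ft_force: [-2.1, -2.0, 9.7]
grip_width: 0.001
grasp_force: 4.8
```

Request:
servo_tool --pt "0 0 0.0005" --pt "0 0 0.001" --pt "0 0 0.0015" --pt "0 0 0.0015" --pt "0 0 0.0015" --yaw '[0,0,0,0,0]'

```text
time: 5.75
eef_pos: [488.3, 183.2, 264.4]
orientation: [[1.0, 0.001, 0.002], [0.001, -1.0, 0.0], [0.002, -0.0, -1.0]]
ft_force: [-8.3, -3.2, 31.4]
grip_width: 0.001
grasp_force: 16.2
```

Request:
servo_tool --pt "0 0 -0.005" --pt "0 0 -0.02" --pt "0 0 -0.03" --pt "-0.02 -0.015 -0.03" --pt "-0.036 -0.031 -0.03" --pt "-0.036 -0.031 -0.03" --pt "-0.036 -0.031 -0.03" --yaw '[0,0,0,0,0,0,0]'

```text
time: 6.33
eef_pos: [451.4, 214.7, 293.1]
orientation: [[1.0, 0.003, 0.0], [0.003, -1.0, 0.0], [0.0, -0.0, -1.0]]
ft_force: [-0.0, -0.2, 0.1]
grip_width: -0.002
grasp_force: 0.0
```

```bash
python3 - <<'E'
from h import *
import pickle
st=bot.get_state(); c=bot.camera("wrist"); pickle.dump((st,c),open("w3.pkl","wb"))
cv2.imwrite("pics/w3.png",c["pixels"][:,:,::-1]); print(st["eef_pos"],st["ft_force"])
P=np.array([bydepth(c,u,v,st) for v in range(0,280,2) for u in range(200,560,2)])
h=P[(abs(P[:,0]-488)<40)&(abs(P[:,1]-182)<40)&(P[:,2]>75)&(P[:,2]<105)]
print(h.min(0),h.max(0)); t=h[(abs(h[:,0]-488)<5)&(abs(h[:,1]-182)<5)]; print("top z",t[:,2].mean(),len(t))
E
```

```text
[451.40126874 214.66918924 293.08762515] [-0.01463809 -0.24491414  0.08095748]
[468.04119544 149.19024658  80.01453351] [507.15737066 215.63875148  95.39617215]
top z 93.84102779648246 131
```

View pics/w3.png

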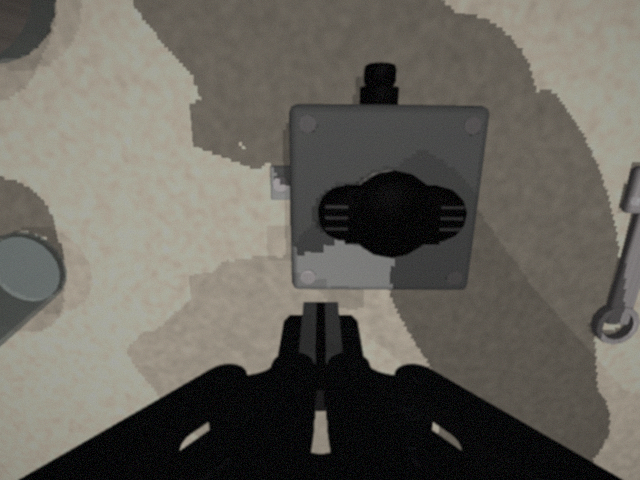

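Request:
servo_tool --pt "0 0 0.015" --pt "0 0 0.03" --pt "0 0 0.036" --pt "0 0 0.039" --pt "0 0 0.039" --pt "0.003 0 0.039" --pt "0.006 0 0.039" --pt "0.009 0 0.039" --pt "0.012 0 0.039" --pt "0.014 0 0.039" --pt "0.016 0 0.039" --pt "0.018 0 0.039" --pt "0.018 0 0.039" --yaw '[0,0,0,0,0,0,0,0,0,0,0,0,0]'

```text
time: 7.47
eef_pos: [470.2, 214.0, 253.7]
orientation: [[1.0, 0.001, 0.0], [0.001, -1.0, 0.0], [0.0, -0.0, -1.0]]
ft_force: [-0.3, -0.2, 0.1]
grip_width: 0.001
grasp_force: 0.2
```

Request:
servo_tool --pt "0.002 0 0" --pt "0.004 0 0" --pt "0.006 0 0" --pt "0.008 0 0" --pt "0.008 0 0" --yaw '[0,0,0,0,0]'

```text
time: 7.88
eef_pos: [478.4, 214.6, 254.1]
orientation: [[1.0, 0.001, 0.001], [0.001, -1.0, 0.001], [0.001, -0.001, -1.0]]
ft_force: [-2.7, 6.4, 5.3]
grip_width: 0.001
grasp_force: 4.5
```

```bash
python3 - <<'E'
from h import *
import pickle
st=bot.get_state(); c=bot.camera("wrist"); pickle.dump((st,c),open("w4.pkl","wb"))
s=bot.camera("side")
a=cv2.resize(c["pixels"][100:420,200:520],(560,560)); b=cv2.resize(s["pixels"][265:355,285:375],None,fx=2.6,fy=6.22,interpolation=cv2.INTER_CUBIC)
b=cv2.resize(s["pixels"][220:360,290:350],(240,560),interpolation=cv2.INTER_CUBIC)
cv2.imwrite("pics/w4.png",np.hstack([a,b])[:,:,::-1]); print(st["eef_pos"],st["ft_force"],st["torque"])
E
```

```text
[478.40822852 214.57586692 254.08192543] [-2.70848566  6.43231783  5.27666522] [1.31295543 0.49558491 0.03987958]
```

View pics/w4.png

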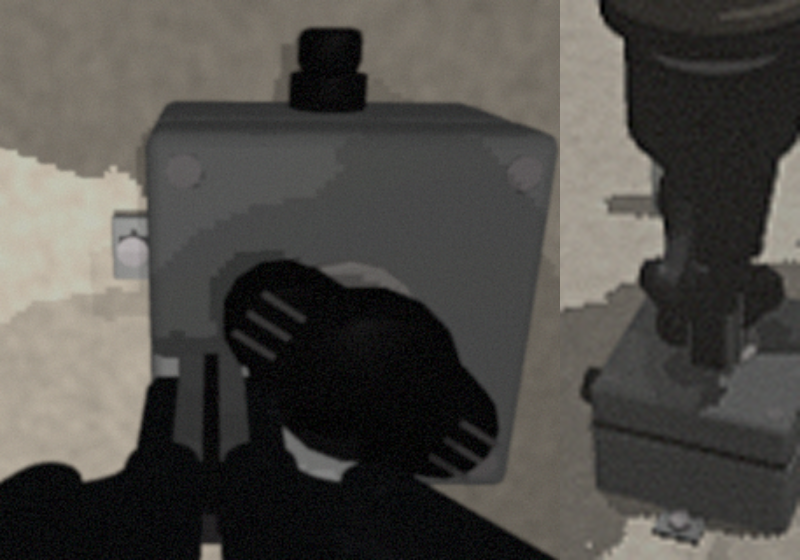

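The head has turned clockwise by roughly 30 to 35°, with the finger lying against the left ear's back side near the dome. I'll read the head height from the depth.

```bash
python3 - <<'E'
from h import *
import pickle
st,c=pickle.load(open("w4.pkl","rb"))
P=np.array([bydepth(c,u,v,st) for v in range(230,375) for u in range(320,495)])
q=P[(P[:,0]<515)&(P[:,1]<215)&(P[:,2]>72)&(P[:,2]<106)]
print(np.histogram(q[:,2],bins=np.arange(72,107,2)))
t=q[(np.hypot(q[:,0]-488.5,q[:,1]-182)<6)]; print("top",t[:,2].mean(),len(t))
e=q[q[:,2]>72]; r=e[np.hypot(e[:,0]-488.5,e[:,1]-182)>22]
for s in (r[:,1]>182),(r[:,1]<182):
    m=r[s].mean(0); print(m, np.degrees(np.arctan2(m[0]-488.5,m[1]-182)), np.percentile(r[s][:,2],[10,50,90]))
E
```

```text
(array([   0,    0,    0,    0,    0,    8,   93,  182,  235,  332,  901,
       3297, 4947, 3253,  346,  125,  120]), array([ 72,  74,  76,  78,  80,  82,  84,  86,  88,  90,  92,  94,  96,
        98, 100, 102, 104, 106]))
top 99.42900380516771 813
[500.63623158 204.86117138  94.8746041 ] 27.96233813431739 [89.38936103 95.36361666 99.20902152]
[474.75586238 160.80415555  95.57065832] -147.03919349858916 [94.29683472 95.90842293 96.91114897]
```

The head top reads 99.4 mm, so it has been released. I'll back the finger off.

Request:
servo_tool --pt "0 0 0" --pt "-0.003 0 0" --pt "-0.006 0 0" --pt "-0.012 0 0" --pt "-0.02 0 0" --pt "-0.03 0 0" --pt "-0.03 0 -0.02" --pt "-0.03 0 -0.05" --pt "-0.03 0 -0.05" --pt "-0.03 0 -0.05" --yaw '[0,0,0,0,0,0,0,0,0,0]'

```text
time: 8.82
eef_pos: [447.6, 214.0, 305.0]
orientation: [[1.0, 0.001, 0.003], [0.001, -1.0, 0.001], [0.003, -0.001, -1.0]]
ft_force: [-0.7, 0.3, -0.2]
grip_width: -0.0
grasp_force: 0.0
```

```bash
python3 - <<'E'
from h import *
st=bot.get_state(); c=bot.camera("wrist"); print(st["eef_pos"],st["ft_force"],st["time"])
cv2.imwrite("pics/w5.png",c["pixels"][:,:,::-1])
P=np.array([bydepth(c,u,v,st) for v in range(0,300) for u in range(250,560)])
q=P[(abs(P[:,0]-488)<40)&(abs(P[:,1]-182)<40)&(P[:,2]>80)&(P[:,2]<106)]
t=q[(np.hypot(q[:,0]-488.5,q[:,1]-182)<6)]; print("top",t[:,2].mean(),len(t))
r=q[np.hypot(q[:,0]-488.5,q[:,1]-182)>22]
for s in (r[:,1]>182),(r[:,1]<182):
    m=r[s].mean(0); print(m, np.degrees(np.arctan2(m[0]-488.5,m[1]-182)))
E
```

```text
[447.57045987 213.99468746 305.02313786] [-0.65891206  0.25223386 -0.19694733] 8.8167
top 100.0235170223666 554
[488.72790366 208.09916767  95.58762316] 0.5003066046072028
[488.23305276 156.67231917  95.99389726] -179.39613959172956
```

View pics/w5.png

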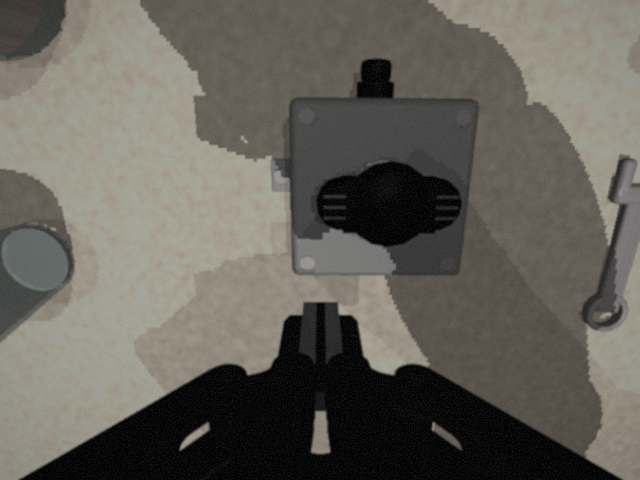

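The button is out and straight (ears at (335,204) and (443,204)). Next is the reset button.

Request:
servo_tool --pt "0 0 -0.03" --pt "0 0 -0.045" --pt "0.057 0.395 -0.045" --pt "0.057 0.395 -0.045" --pt "0.057 0.395 -0.045" --pt "0.057 0.395 -0.045" --pt "0.057 0.395 -0.045" --pt "0.057 0.395 -0.045" --pt "0.057 0.395 -0.045" --pt "0.057 0.395 -0.045" --pt "0.057 0.395 -0.045" --pt "0.057 0.395 -0.045" --pt "0.057 0.395 -0.045" --pt "0.057 0.395 -0.045" --pt "0.057 0.395 -0.045" --pt "0.057 0.395 -0.045" --pt "0.057 0.395 -0.045" --yaw '[0,0,0,0,0,0,0,0,0,0,0,0,0,0,0,0,0]'

```text
time: 10.28
eef_pos: [505.2, -179.8, 348.5]
orientation: [[1.0, 0.003, -0.0], [0.003, -1.0, 0.0], [-0.0, -0.0, -1.0]]
ft_force: [-0.2, 0.3, 0.5]
grip_width: 0.006
grasp_force: 0.0
```

```bash
python3 - <<'E'
from h import *
st=bot.get_state(); c=bot.camera("wrist"); print(st["eef_pos"],st["ft_force"],st["time"])
P=np.array([bydepth(c,u,v,st) for v in range(100,300) for u in range(220,480)])
h=P[(P[:,2]>77)&(P[:,2]<84)&(np.hypot(P[:,0]-505,P[:,1]+180.7)<32)]
print(cv2.minAreaRect(h[:,:2].astype(np.float32)),h.mean(0))
E
```

```text
[ 505.20157369 -179.80047419  348.51005415] [-0.23267634  0.32752008  0.54015882] 10.2833
((503.70111083984375, -180.8125), (26.310283660888672, 26.09364128112793), 25.720670700073242) [ 504.46184283 -180.77419979   79.59665571]
```

Request:
servo_tool --pt "0 0.001 0.03" --pt "0 0.001 0.06" --pt "0 0.001 0.08" --pt "0 0.001 0.088" --pt "0 0.001 0.09" --pt "0 0.001 0.092" --pt "0 0.001 0.094" --pt "0 0.001 0.096" --pt "0 0.001 0.097" --pt "0 0.001 0.098" --pt "0 0.001 0.099" --pt "0 0.001 0.1" --pt "0 0.001 0.1" --yaw '[0,0,0,0,0,0,0,0,0,0,0,0,0]'

```text
time: 11.42
eef_pos: [505.5, -182.1, 248.9]
orientation: [[1.0, 0.001, 0.001], [0.001, -1.0, -0.0], [0.001, 0.0, -1.0]]
ft_force: [2.0, -0.6, 3.3]
grip_width: -0.002
grasp_force: 1.9
```

Request:
servo_tool --pt "0 0 0.0005" --pt "0 0 0.001" --pt "0 0 0.0015" --pt "0 0 0.002" --pt "0 0 0.0025" --pt "0 0 0.0025" --yaw '[0,0,0,0,0,0]'

```text
time: 11.92
eef_pos: [505.6, -182.1, 247.2]
orientation: [[1.0, 0.001, 0.001], [0.001, -1.0, -0.0], [0.001, 0.0, -1.0]]
ft_force: [-2.4, 1.3, 21.6]
grip_width: -0.004
grasp_force: 10.8
```

Bottomed at 21.6 N, so I'll lift off.

Request:
servo_tool --pt "0 0 0" --pt "0 0 -0.005" --pt "0 0 -0.02" --pt "0 0 -0.05" --pt "0 0 -0.09" --pt "0 0 -0.12" --pt "0 0 -0.12" --pt "0 0 -0.12" --pt "0 0 -0.12" --yaw '[0,0,0,0,0,0,0,0,0]'

```text
time: 12.67
eef_pos: [504.7, -181.9, 365.5]
orientation: [[1.0, 0.001, -0.001], [0.001, -1.0, 0.0], [-0.001, -0.0, -1.0]]
ft_force: [0.3, -0.2, -0.4]
grip_width: -0.003
grasp_force: 0.0
```

```bash
python3 - <<'E'
from h import *
st=bot.get_state(); c=bot.camera("wrist"); s=bot.camera("scene"); print(st["eef_pos"],st["ft_force"],st["time"])
P=np.array([bydepth(c,u,v,st) for v in range(60,300) for u in range(220,520)])
for p in ((504.5,-180.7),(532,-239)):
    t=P[np.hypot(P[:,0]-p[0],P[:,1]-p[1])<7]; print(t[:,2].mean())
P=np.array([bydepth(s,u,v) for v in range(195,250) for u in range(330,400)])
q=P[np.hypot(P[:,0]-488.5,P[:,1]-182)<8]; print(q[:,2].max())
cv2.imwrite("pics/s5.png",s["pixels"][:,:,::-1])
E
```

```text
[ 504.69335208 -181.94508471  365.51792772] [ 0.32344059 -0.18554262 -0.4097739 ] 12.6667
79.8160582219427
79.78742549245109
101.05863091794981
```

View pics/s5.png

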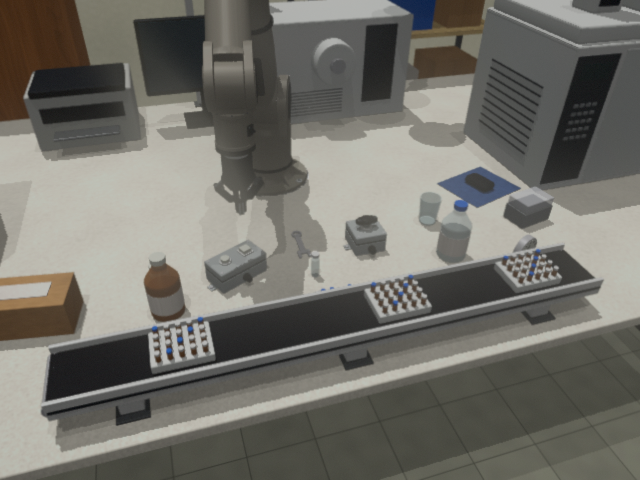

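Both buttons are up, the mushroom is out and straight at (366,219), and the loose things stand where they were.

```bash
python3 -c "from rig import bot; print(bot.hand_in())"
```

```text
the job is handed in; nothing more can be done
None
```

The stop button was latched, twisted free and back out straight, the reset pressed fully down and released, start and the loose items untouched; the job is handed in, but no verdict came back.

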